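Book out three articles on the stock markers

ROBOT

A 7-joint arm with a two-finger parallel gripper is mounted at the origin on a cart in front of the work surface, level with it; the furniture and walls round the work are solid. World frame = base frame: x ahead of the robot, y to its left, z up, the work surface at z = 0. Lengths are in m, angles in rad, forces in N, time in s.
With the tool pointing down it reaches from about 0.425 to 0.925 m from the base axis. Payload 6.8 kg.
Tool frame: the origin (TCP) lies at the very end of the fingers, on their centre line; the grasp point (between the pads) lies 19 mm behind it; z points along the fingers, y is the line along which they close (so a half turn about z gives the same grasp; the last joint's range is limited). The gripper opens to 85 mm and grips with 20 to 120 N. Pads are 22 mm wide; open, the fingers measure 114 mm over their backs; the gripper's body (76 mm by 85 mm) begins 54 mm behind the grasp point. The pads swing forward as they close: fully open they stand 13 mm farther back than shut.
Start: joints at [-1.416, 0.477, 0.022, 1.555, -0.011, 1.109, -0.083], TCP at [0.175, 0.652, 0.231] pointing down, gripper open.
Joint ranges: [-2.96, 2.96], [-0.34, 2.1], [-1.41, 1.46], [0.24, 2.44], [-1.37, 4.51], [0.17, 1.92], [-2.96, 2.96]. Speed limits (rad/s): [2.39, 2.39, 3.14, 3.14, 3.14, 3.14, 3.14].

INTERFACE

Orientations are given as a rotation vector (axis times angle).
In Python, from bench import get_obs, viewer, r gives the robot as it stands. The module is installed in compiled form; this text tells all that it offers.
- The arm moves only by the tool play_rows, never from a script. Its argument "commands" is a list that holds one entry, the list of rows, each a list of 5 numbers: the gripper's target within -1 to 1 (shut at 1, half-way at 0, fully open at -1), then the shift along the tool's x, y, z scaled (see below), then the turn about the tool's z scaled (see below). A call has 1 to 12 rows; each row is the pose to reach, as a shift and turn from the pose commanded when the call began, along the tool's axes at that moment; what a row does not reach only later rows make up. The controller multiplies each number of a shift by 0.2 m and each number of a turn by pi/2 rad. A row lasts 1/12 s, in which the tool goes at most 41.7 mm and 7.16 degrees, less where a joint would pass 70% of its speed; a pose out of reach is approached as far as the arm can. A call with a number of a shift or a turn outside -1 to 1 is refused whole. A call with a gripper value outside its range is refused whole. The fingers move at their own pace and stop on an object; "grip_force" is the grip in N (left out, the last holds). Time passes only in rows, so rows that repeat a pose let the fingers close. It gives the time, the measured TCP pose, the force, the opening and the grip force at its end, in the units of the state.
- get_obs(): the state, without advancing time (a new reading comes with each control period).
- viewer.grab_frame(name): name is "scene" or "side" or "wrist"; returns a dict with "pixels" (400x640x3 uint8, red, green, blue), "fovy" (degrees; the focal length in pixels is half the picture's height over the tangent of half this angle, whatever the lens; pixels are square), "cx", "cy" (the principal point, pixels), "world_to_cam" (4x4, takes a point from world to camera coordinates); the wrist camera has in their place "hand_eye" (4x4, takes a point from camera to tool coordinates, whose origin is the TCP and whose axes are the flange's). Camera axes: x right, y up, looking along -z (the intrinsics and any distortion apply to the point x, -y, -z); pixel columns grow to the right and rows downward; lengths in m; the calibration is good to about 2 mm. A picture is of the moment at which its call begins: read the wrist's pose just before it. There is no depth.
- r.hand_in(): hands the job in; it is judged then, once.
Trained networks look in a picture, given as the dict that the camera call returned (one of the last four; its "shot" number tells which), for a name from the list of things; names that differ only in an ending like _2 or _b are one class to them, and where a whole thing is asked for, a point or a joint stands for the part that bears it (a point fixed in the world has none). Each returns a list of dicts, best first, with "score" (0 to 1); they miss things now and then, are a little off and sometimes report something else, mostly with a low value. They report only what shows in the picture. A call takes as long as a camera call. They do not tell look-alikes from the thing itself.
- viewer.trace(picture, thing): "pixels" (400x640 bool, what is visible of it) and "rect" ([left, top, right, bottom] in pixels, round what is visible of it).
The state is a dict: "clock": time; "joints": joint angles; "qvel": joint speeds; "tau": joint torques, N m; "tcp_pos": TCP position; "orientation": TCP orientation; "contact_force": force on the tool from outside, world axes, zero at the start; "moment": the same for the moment, N m; "grip_width": finger opening in m; "gripper_force": force on a finger pad.
Only numpy, scipy, OpenCV 4.12 (cv2) and the standard library are available. Lean on these libraries where they do the work, as an engineer would, in place of code of your own. Each camera call takes 0.05 s, during which the arm holds its last target. There are 200 camera calls.

TASK

Three articles are being taken out for a job, so book them out on the stock markers, the small wooden blocks that each stand on the robot's side of one article. With a fingertip, gently press the yellow pin of the red drill-bit case down to its collar, then that of the red-lidded jar of nails, then that of the roll of blue masking tape, in this order. Leave the pin of the brass screws up, and leave the articles and everything else standing where they are.

Things in the scene. Friction and masses are not known exactly. Their poses are not given: they have to be found in the camera images.
- bits_cap (a point): centre of the top face of the yellow round cap (32 mm across, 9 mm thick) of the push pin that belongs to the red drill-bit case. Untouched, the top is 65 mm above the bench with the pin up and 53 mm with it fully down; z up. The cap is sprung on its pin: it gives up to 9 mm (1.2 N per mm) and springs back when let go. All four markers look alike.
- bits_pin (a joint): how far the pin of the red drill-bit case is pressed down (without the give of its sprung cap), m: 0 to 0.002 at the start (up), 0.012 fully down, with its flange on the collar. It yields at a steady push of about 3 N (the cap has then given 2 to 3 mm) and stays where it is left; the collar is a rigid stop.
- bits_marker: stock marker of the red drill-bit case: a fixed light wooden block 60 x 60 x 24 mm with a 26 mm wide steel collar on top (30 mm above the bench) and the push pin in its centre. It stands on the robot's side of its article, about 105 mm between centres. Origin at the centre of its underside, on the bench; z up
- bit_case: closed red drill-bit case, 64 x 115 x 35 mm high, lying with its long side pointing away from the robot; loose; origin at the centre of its underside
- nails_cap (a point): centre of the top face of the yellow round cap (32 mm across, 9 mm thick) of the push pin that belongs to the red-lidded jar of nails. Untouched, the top is 65 mm above the bench with the pin up and 53 mm with it fully down; z up. The cap is sprung on its pin: it gives up to 9 mm (1.2 N per mm) and springs back when let go. All four markers look alike.
- nails_pin (a joint): how far the pin of the red-lidded jar of nails is pressed down (without the give of its sprung cap), m: 0 to 0.002 at the start (up), 0.012 fully down, with its flange on the collar. It yields at a steady push of about 3 N (the cap has then given 2 to 3 mm) and stays where it is left; the collar is a rigid stop.
- nails_marker: stock marker of the red-lidded jar of nails: a fixed light wooden block 60 x 60 x 24 mm with a 26 mm wide steel collar on top (30 mm above the bench) and the push pin in its centre. It stands on the robot's side of its article, about 105 mm between centres. Origin at the centre of its underside, on the bench; z up
- jar_nails: glass jar full of dark grey nails, with a red lid, 62 mm across, 82 mm high; loose; origin at the centre of its underside
- tape_cap (a point): centre of the top face of the yellow round cap (32 mm across, 9 mm thick) of the push pin that belongs to the roll of blue masking tape. Untouched, the top is 65 mm above the bench with the pin up and 53 mm with it fully down; z up. The cap is sprung on its pin: it gives up to 9 mm (1.2 N per mm) and springs back when let go. All four markers look alike.
- tape_pin (a joint): how far the pin of the roll of blue masking tape is pressed down (without the give of its sprung cap), m: 0 to 0.002 at the start (up), 0.012 fully down, with its flange on the collar. It yields at a steady push of about 3 N (the cap has then given 2 to 3 mm) and stays where it is left; the collar is a rigid stop.
- tape_marker: stock marker of the roll of blue masking tape: a fixed light wooden block 60 x 60 x 24 mm with a 26 mm wide steel collar on top (30 mm above the bench) and the push pin in its centre. It stands on the robot's side of its article, about 105 mm between centres. Origin at the centre of its underside, on the bench; z up
- masking_tape: roll of light blue masking tape lying flat, 96 mm across, 25 mm high; loose; origin at the centre of its underside
- brass_cap (a point): centre of the top face of the yellow round cap (32 mm across, 9 mm thick) of the push pin that belongs to the jar of brass screws. Untouched, the top is 65 mm above the bench with the pin up and 53 mm with it fully down; z up. The cap is sprung on its pin: it gives up to 9 mm (1.2 N per mm) and springs back when let go. All four markers look alike.
- brass_pin (a joint): how far the pin of the jar of brass screws is pressed down (without the give of its sprung cap), m: 0 to 0.002 at the start (up), 0.012 fully down, with its flange on the collar. It yields at a steady push of about 3 N (the cap has then given 2 to 3 mm) and stays where it is left; the collar is a rigid stop.
- brass_marker: stock marker of the jar of brass screws: a fixed light wooden block 60 x 60 x 24 mm with a 26 mm wide steel collar on top (30 mm above the bench) and the push pin in its centre. It stands on the robot's side of its article, about 105 mm between centres. Origin at the centre of its underside, on the bench; z up
- jar_brass: glass jar full of yellow brass screws, with a pale lid, 58 mm across, 72 mm high; its pin stays up; loose; origin at the centre of its underside
- pliers_blue: pliers with blue handles, 165 mm long, lying at the right of the rightmost marker; a loose bystander; origin at the centre of its underside
- pencil: orange pencil, 176 mm long, lying near the front edge at the right; a loose bystander; origin at the centre of its underside
- wrench_10: small steel spanner, 162 mm long, lying near the front edge at the left; a loose bystander; origin at the centre of its underside
- offcut_block: square wooden offcut 50 x 70 x 50 mm, standing behind the bench vice; a loose bystander; origin at the centre of its underside
There are look-alikes about, which are no part of the job. What is shaped like the jar_nails but pink or turquoise is not meant.

How it is judged:
On the way, in this order (a step that is already met when the one before it is completed fails the run):
1. the pin of the red drill-bit case is down (value of joint bits_pin above 0.009 m), for 0.2 s.
2. the pin of the red-lidded jar of nails is down (value of joint nails_pin above 0.009 m), for 0.2 s.
3. the pin of the roll of blue masking tape is down (value of joint tape_pin above 0.009 m), for 0.2 s.
At the end, for the whole second after the job is handed in: The pins of the bit case, the nail jar and the masking tape are each down by more than 9 of their 12 mm, the pin of the brass screws by less than 4 mm, and all articles and loose bystanders are at rest within 15 mm of where they stood (value of joint each of bits_pin, nails_pin, tape_pin above 0.009 m and value of joint brass_pin below 0.004 m and distance of each of bit_case, jar_nails, masking_tape, jar_brass, pliers_blue, pencil, wrench_10, offcut_block from where it was at the start of the episode below 0.015 m and linear speed of each of bit_case, jar_nails, masking_tape, jar_brass, pliers_blue, pencil, wrench_10, offcut_block below 0.02 m/s); the robot touches nothing.
It fails at once if the nail jar's pin is pressed before the bit case's pin is down (value of joint nails_pin above 0.004 m and value of joint bits_pin below 0.009 m).
It fails at once if the tape's pin is pressed before the nail jar's pin is down (value of joint tape_pin above 0.004 m and value of joint nails_pin below 0.009 m).
It fails at once if the pin of the brass screws is pressed (value of joint brass_pin above 0.004 m).
It fails at once if a marker is pushed hard (over 25 N) (contact force between anything else and bits_marker above 25 N or contact force between anything else and nails_marker above 25 N or contact force between anything else and tape_marker above 25 N or contact force between anything else and brass_marker above 25 N).
It fails at once if an article or bystander is lifted, knocked or shifted by more than 15 mm, or a jar is tipped (distance of any of bit_case, jar_nails, masking_tape, jar_brass, pliers_blue, pencil, wrench_10, offcut_block from where it was at the start of the episode above 0.015 m or angle between any of jar_nails, jar_brass's own z axis and vertical above 0.3 rad).
It also fails if it takes over 56 s, if anything falls off the work surface, if the arm or the gripper's body presses on something with over 40 N, if the wrist force passes 120 N, or if a joint passes its speed limit or range.

## Working session

There is one attempt and no reset: what is moved stays moved. The work goes in short steps, Python scripts to look and compute and a tool call to move; the robot and the scene stay as the last step left them, time stands still between calls to the robot, and variables do not carry over. Pictures are saved under pics/ and viewed, at most 10 in all, crops included, and the job is handed in when it is done.

Besides the shell and the picture viewer there is one more tool, called in YAML: its name, and indented under it one key for each argument. play_rows: Moves the arm, as the interface text tells. Shifts and turns lie within -1 to 1; 1 stands for 0.2 m of shift or pi/2 rad of turn. Its arguments: {"type":"object","properties":{"commands":{"type":"array","items":{"type":"array","items":{"type":"array","items":{"type":"number","minimum":-1,"maximum":1}}}},"grip_force":{"type":"number"}},"required":["commands"]}

```bash
mkdir -p pics
cat > h.py <<'E'
import numpy as np, cv2
from bench import get_obs, viewer, r
def save(f,n): cv2.imwrite('pics/'+n,cv2.cvtColor(f['pixels'],cv2.COLOR_RGB2BGR))
def ray(f,u,v):
    fl=200/np.tan(np.radians(f['fovy'])/2)
    d=np.array([(u-f['cx'])/fl,-(v-f['cy'])/fl,-1.])
    M=np.linalg.inv(f['world_to_cam']); return M[:3,3],M[:3,:3]@d
def onz(f,u,v,z):
    o,d=ray(f,u,v); return o+d*(z-o[2])/d[2]
E
python3 - <<'E'
from h import *
o=get_obs(); print({k:np.round(v,3) for k,v in o.items()})
for n in('scene','side'):
    f=viewer.grab_frame(n); save(f,n+'0.png'); print(n,f.keys(),f['fovy'],f['cx'],f['cy'])
    for t in('bits_cap','bits_marker','bit_case','jar_nails','masking_tape','jar_brass'):
        for d in viewer.trace(f,t)[:6]:
            ys,xs=np.nonzero(d['pixels']); 
            print(t,round(d['score'],2),d['rect'],round(xs.mean(),1),round(ys.mean(),1),np.round(onz(f,xs.mean(),ys.mean(),.06 if 'cap' in t else .02),3))
E
```

```text
{'clock': np.float64(0.0), 'joints': array([-1.416,  0.478,  0.022,  1.556, -0.012,  1.109, -0.083]), 'qvel': array([-0.   , -0.001,  0.001, -0.002,  0.001, -0.   , -0.001]), 'tau': array([-0.0000e+00, -5.9646e+01,  1.6080e+00, -2.8119e+01,  1.3000e-02,
        9.0000e-03, -0.0000e+00]), 'tcp_pos': array([0.175, 0.651, 0.23 ]), 'orientation': array([-4.120e-01, -3.114e+00,  3.000e-03]), 'contact_force': array([0.25 , 0.384, 0.592]), 'moment': array([-0.016, -0.001,  0.019]), 'gripper_force': np.float64(0.0), 'grip_width': np.float64(0.085)}
scene dict_keys(['pixels', 'fovy', 'cx', 'cy', 'world_to_cam', 'shot']) 54.118117888840295 319.3969279842125 202.33989166849176
bits_marker 0.57 [375.0, 183.8, 394.9, 205.2] 386.3 193.0 [ 0.497 -0.375  0.02 ]
bits_marker 0.28 [350.9, 196.4, 355.2, 200.0] 354.4 197.2 [ 0.553 -0.261  0.02 ]
bit_case 0.85 [357.6, 177.1, 381.8, 195.6] 368.1 184.8 [ 0.593 -0.376  0.02 ]
jar_nails 0.78 [377.1, 159.6, 390.0, 181.7] 383.9 169.4 [ 0.653 -0.537  0.02 ]
jar_nails 0.77 [266.4, 180.8, 280.1, 209.7] 271.5 195.1 [ 0.779 -0.041  0.02 ]
jar_nails 0.75 [332.0, 175.
[... 727 characters left out ...]
]
bit_case 0.26 [325.4, 284.3, 335.0, 299.7] 329.3 291.4 [ 0.508 -0.351  0.02 ]
jar_nails 0.95 [330.8, 226.5, 356.6, 263.3] 343.6 243.7 [ 0.614 -0.211  0.02 ]
jar_nails 0.85 [384.7, 297.1, 413.1, 340.0] 398.0 319.2 [ 0.63  -0.492  0.02 ]
jar_nails 0.73 [263.1, 138.5, 292.5, 157.3] 274.9 147.2 [0.584 0.363 0.02 ]
jar_nails 0.7 [291.6, 308.0, 322.9, 349.7] 304.6 330.5 [ 0.408 -0.433  0.02 ]
jar_nails 0.6 [344.3, 175.7, 364.4, 204.1] 354.8 189.6 [0.755 0.002 0.02 ]
jar_nails 0.59 [312.0, 209.3, 330.6, 239.2] 321.2 223.5 [ 0.586 -0.107  0.02 ]
masking_tape 0.81 [263.6, 137.4, 288.5, 154.6] 275.5 147.3 [0.586 0.361 0.02 ]
jar_brass 0.81 [279.6, 157.2, 295.4, 181.7] 286.7 167.7 [0.582 0.214 0.02 ]
```

View pics/scene0.png

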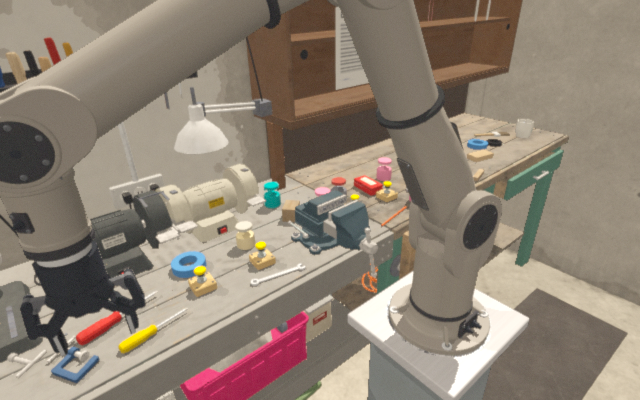

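View pics/side0.png

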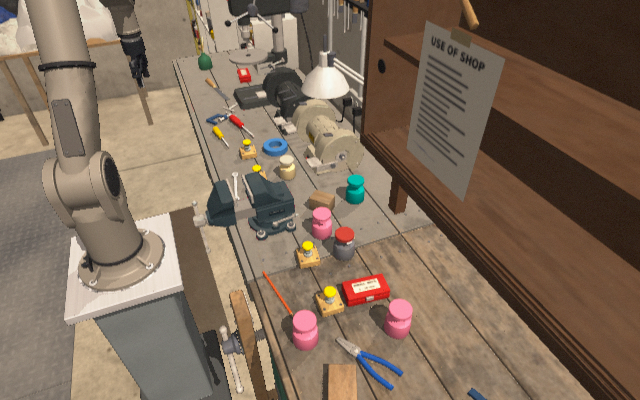

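Side view, four markers with yellow caps: (247,143) by the blue tape roll (275,147), (257,170) by the pale-lid brass jar (287,168), (307,247) by the red-lid jar (344,243), and (329,293) by the red case (365,290). The jars at (322,222), (305,330) and (399,319) are pink and the one at (356,189) is turquoise, so they're look-alikes. I'll confirm with one crop and measure the caps.

Run:
```python
from h import *
for n in('side','scene'):
    f=viewer.grab_frame(n)
    if n=='side':
        c=cv2.resize(f['pixels'][130:350,220:420],None,fx=2.7,fy=2.7,interpolation=cv2.INTER_CUBIC); save({'pixels':c},'crop1.png')
    hsv=cv2.cvtColor(f['pixels'],cv2.COLOR_RGB2HSV)
    m=cv2.inRange(hsv,(25,180,140),(33,255,255))
    k,l,s,c=cv2.connectedComponentsWithStats(m)
    for i in range(1,k):
        if s[i,4]>12: print(n,s[i],np.round(c[i],1),np.round(onz(f,*c[i],.062),3))
```

```text
side [215 127   7   9  26] [218.  130.8] [0.395 0.504 0.062]
side [243 140   8   4  28] [246.3 141.5] [0.479 0.381 0.062]
side [253 164   8   7  39] [256.4 167.3] [0.469 0.203 0.062]
side [303 241  10   9  70] [307.6 244.9] [ 0.502 -0.212  0.062]
side [325 286  11  11  96] [329.9 290.9] [ 0.497 -0.379  0.062]
scene [384 181   7   5  30] [386.9 183.1] [ 0.496 -0.374  0.062]
scene [351 195   8   5  30] [354.3 196.6] [ 0.5   -0.207  0.062]
scene [255 242  11   8  57] [260.2 245.1] [0.466 0.204 0.062]
scene [194 266  12   9  75] [199.5 270.1] [0.474 0.386 0.062]
scene [119 325  38  26 333] [136.5 337.8] [0.347 0.588 0.062]
```

View pics/crop1.png

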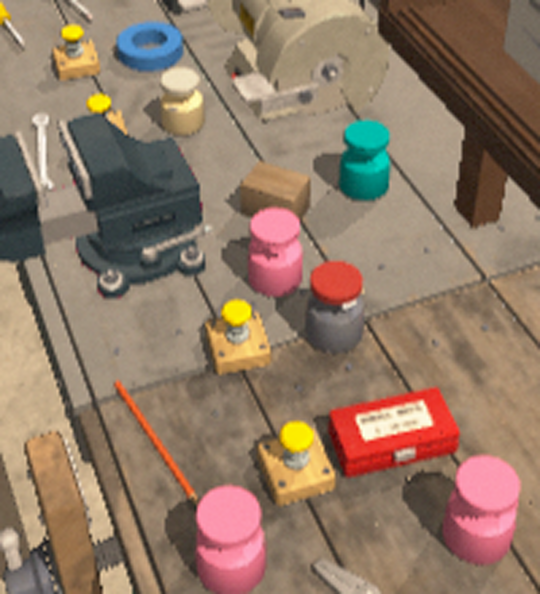

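The crop confirms it: the case's cap is nearest, the red-lid jar's cap sits left of it, and the tape's cap is at the top. I'm moving now, gripper shut, high over the vice.

play_rows:
  commands:
    - [[1,-0.4,-0.2,-0.4,0],[1,-0.76,-0.42,-0.4,0],[1,-0.76,-0.42,-0.4,0],[1,-0.76,-0.42,-0.4,0],[1,-0.76,-0.42,-0.4,0],[1,-0.76,-0.42,-0.4,0],[1,-0.76,-0.42,-0.4,0]]

```text
clock: 1.38
tcp_pos: [0.3022, 0.5303, 0.3124]
orientation: [0.418, 3.113, 0.003]
contact_force: [-1.0, 0.3, 0.1]
grip_width: 0.001
gripper_force: 0.0
```

play_rows:
  commands:
    - [[1,-0.94,-0.62,0,0],[1,-0.94,-0.62,0,0],[1,-0.94,-0.62,0,0],[1,-0.94,-0.62,0,0],[1,-0.94,-0.62,0,0],[1,-0.94,-0.62,0,0],[1,-0.94,-0.62,0,0]]

```text
clock: 1.97
tcp_pos: [0.4524, 0.3591, 0.3108]
orientation: [0.421, 3.112, -0.003]
contact_force: [0.2, 0.2, 0.1]
grip_width: 0.0002
gripper_force: 0.0
```

play_rows:
  commands:
    - [[1,-0.5,-0.95,0,0],[1,-0.5,-0.95,0,0],[1,-0.5,-0.95,0,0],[1,-0.5,-0.95,0,0],[1,-0.5,-0.95,0,0],[1,-0.5,-0.95,0,0],[1,-0.5,-0.95,0,0]]

```text
clock: 2.55
tcp_pos: [0.497, 0.1518, 0.3111]
orientation: [-0.416, -3.114, 0.0]
contact_force: [-0.6, 1.4, 0.9]
grip_width: 0.0003
gripper_force: 0.0
```

play_rows:
  commands:
    - [[1,-0.26,-0.95,0,0],[1,-0.26,-0.95,0,0],[1,-0.26,-0.95,0,0],[1,-0.26,-0.95,0,0],[1,-0.26,-0.95,0,0],[1,-0.26,-0.95,0,0],[1,-0.26,-0.95,0,0]]

```text
clock: 3.13
tcp_pos: [0.498, -0.0424, 0.3111]
orientation: [-0.411, -3.114, -0.001]
contact_force: [-0.1, 0.8, 0.4]
grip_width: 0.0004
gripper_force: 0.0
```

play_rows:
  commands:
    - [[1,-0.25,-0.92,0,0],[1,-0.25,-0.92,0,0],[1,-0.25,-0.92,0,0],[1,-0.25,-0.92,0,0],[1,-0.25,-0.92,0,0],[1,-0.25,-0.92,0,0],[1,-0.25,-0.92,0,0]]

```text
clock: 3.72
tcp_pos: [0.4996, -0.2323, 0.3106]
orientation: [-0.409, -3.114, -0.001]
contact_force: [0.9, 0.1, -0.6]
grip_width: -0.0
gripper_force: 0.0
```

play_rows:
  commands:
    - [[1,-0.19,-0.7,0.55,0],[1,-0.19,-0.7,0.55,0],[1,-0.19,-0.7,0.55,0],[1,-0.19,-0.7,0.55,0],[1,-0.19,-0.7,0.55,0],[1,-0.19,-0.7,0.55,0],[1,-0.19,-0.7,0.55,0],[1,-0.19,-0.7,0.55,0]]

```text
clock: 4.38
tcp_pos: [0.5009, -0.3762, 0.2015]
orientation: [0.404, 3.115, 0.003]
contact_force: [-0.5, -0.6, -0.3]
grip_width: -0.0002
gripper_force: 0.0
```

```bash
cat >> h.py <<'E'
from scipy.spatial.transform import Rotation as Ro
def wrist():
    o=get_obs(); f=viewer.grab_frame('wrist')
    T=np.eye(4); T[:3,:3]=Ro.from_rotvec(o['orientation']).as_matrix(); T[:3,3]=o['tcp_pos']
    f['world_to_cam']=np.linalg.inv(T@f['hand_eye']); return o,f
def near(name):
    o,f=wrist(); save(f,name)
    m=cv2.inRange(cv2.cvtColor(f['pixels'],cv2.COLOR_RGB2HSV),(23,160,120),(34,255,255))
    k,l,s,c=cv2.connectedComponentsWithStats(m); R=Ro.from_rotvec(o['orientation']).as_matrix()
    print(o['tcp_pos'].round(4),o['contact_force'].round(2))
    for i in range(1,k):
        if s[i,4]>60:
            x,y,w,h,_=s[i]; p=onz(f,*c[i],.063); d=p-o['tcp_pos']
            print(s[i],p.round(4),'tool shift',(R.T@d*5).round(3))
E
python3 -c "
from h import *
near('w1.png')"
```

```text
[ 0.5009 -0.3762  0.2015] [-0.54 -0.58 -0.27]
```

View pics/w1.png

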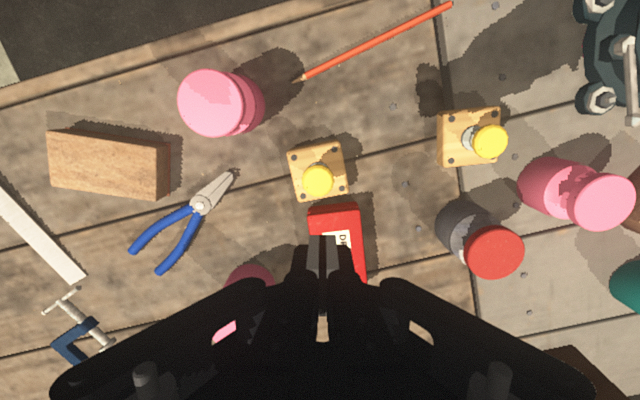

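The wrist view shows the bits cap at (317,181), the red case below it, and the nails cap at (491,141) beside the red lid at (494,252). My colour range missed the caps, so I'll fix that.

```bash
sed -i 's/(23,160,120),(34,255,255)/(20,150,150),(36,255,255)/; s/p=onz(f,\*c\[i\],.063)/p=onz(f,x+w\/2-.5,y+h\/2-.5,.064)/' h.py
python3 -c "
from h import *
near('w2.png')
im=cv2.cvtColor(cv2.imread('pics/w2.png'),cv2.COLOR_BGR2HSV); print(im[181,317],im[141,491],im[181,310],im[160,300])"
```

```text
[ 0.5008 -0.3766  0.202 ] [-0.2   0.97  0.28]
[473 124  35  33 182] [ 0.4986 -0.2151  0.064 ] tool shift [0.218 0.776 0.691]
[303 165  31  27 146] [ 0.4928 -0.3783  0.064 ] tool shift [ 0.037 -0.02   0.69 ]
[ 30 122 254] [ 29 131 254] [ 30 121 254] [ 21 106 246]
```

```bash
sed -i 's/(20,150,150),(36,255,255)/(26,95,150),(35,255,255)/' h.py
python3 -c "
from h import *
near('w2.png')"
```

```text
[ 0.5005 -0.377   0.2022] [0.17 0.1  0.17]
[475 127  33  31 775] [ 0.5006 -0.2148  0.064 ] tool shift [0.209 0.783 0.692]
[302 168  31  28 675] [ 0.4957 -0.3806  0.064 ] tool shift [ 0.02  -0.025  0.691]
```

play_rows:
  commands:
    - [[1,0.02,-0.015,0.15,0],[1,0.02,-0.015,0.3,0],[1,0.02,-0.015,0.45,0],[1,0.02,-0.015,0.55,0],[1,0.02,-0.015,0.61,0],[1,0.02,-0.015,0.63,0],[1,0.02,-0.015,0.63,0],[1,0.02,-0.015,0.63,0]]

```text
clock: 5.2
tcp_pos: [0.4948, -0.3818, 0.0766]
orientation: [0.411, 3.113, -0.001]
contact_force: [-0.1, 0.1, -0.3]
grip_width: 0.0001
gripper_force: 0.0
```

play_rows:
  commands:
    - [[1,0,0,0.02,0],[1,0,0,0.04,0],[1,0,0,0.06,0],[1,0,0,0.07,0],[1,0,0,0.08,0],[1,0,0,0.08,0],[1,0,0,0.08,0]]

```text
clock: 5.78
tcp_pos: [0.4942, -0.3816, 0.0595]
orientation: [0.412, 3.114, -0.0]
contact_force: [0.5, 0.3, 1.3]
grip_width: -0.0002
gripper_force: 1.1
```

play_rows:
  commands:
    - [[1,0,0,0.01,0],[1,0,0,0.02,0],[1,0,0,0.03,0],[1,0,0,0.04,0],[1,0,0,0.05,0],[1,0,0,0.055,0],[1,0,0,0.055,0],[1,0,0,0.055,0],[1,0,0,0.055,0],[1,0,0,0.055,0]]

```text
clock: 6.62
tcp_pos: [0.4942, -0.3817, 0.0486]
orientation: [0.412, 3.114, -0.0]
contact_force: [1.6, -0.4, 6.0]
grip_width: 0.0001
gripper_force: 2.7
```

```bash
python3 -c "
from h import *
for _ in range(4):
  f=viewer.grab_frame('side');o=get_obs(); print(o['tcp_pos'].round(4),o['contact_force'].round(2))
c=cv2.resize(f['pixels'][200:340,250:410],None,fx=4,fy=4,interpolation=cv2.INTER_CUBIC); save({'pixels':c},'p1.png')"
```

```text
[ 0.4942 -0.3816  0.0486] [ 1.17 -0.25  5.11]
[ 0.4942 -0.3816  0.0486] [ 1.73 -0.01  4.87]
[ 0.4942 -0.3816  0.0486] [ 1.8  -0.05  5.  ]
[ 0.4942 -0.3816  0.0486] [ 1.96 -0.24  6.19]
```

View pics/p1.png

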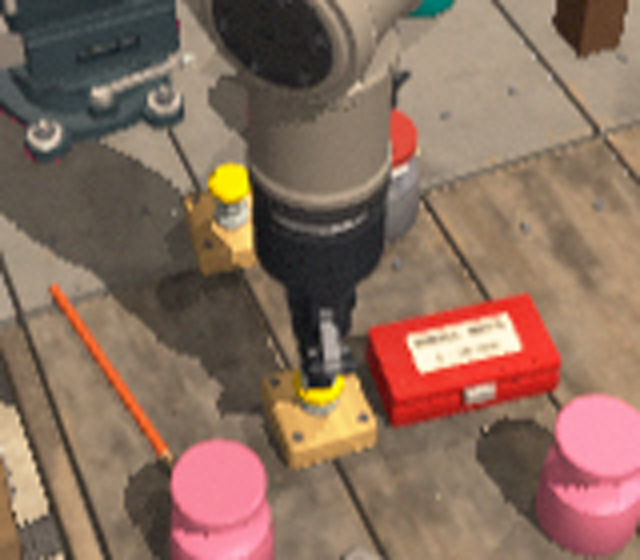

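The crop shows the bits cap (320,388) sitting down on its block, with the nails pin still up at (230,185). A push of 5.3 N at 48.6 mm is exactly what a bottomed pin would give (4.4 mm × 1.2 N/mm). I'm lifting and going on to the nails.

play_rows:
  commands:
    - [[1,0,0,-0.1,0],[1,0,0,-0.25,0],[1,0,0,-0.4,0],[1,0,0,-0.55,0],[1,0.19,0.82,-0.6,0],[1,0.19,0.82,-0.6,0],[1,0.19,0.82,-0.6,0],[1,0.19,0.82,-0.6,0],[1,0.19,0.82,-0.6,0],[1,0.19,0.82,-0.6,0],[1,0.19,0.82,-0.6,0]]

```text
clock: 7.73
tcp_pos: [0.4991, -0.2132, 0.1679]
orientation: [-0.411, -3.113, 0.0]
contact_force: [-0.2, -1.2, -0.5]
grip_width: 0.0001
gripper_force: 0.0
```

```bash
python3 -c "
from h import *
near('w3.png')"
```

```text
[ 0.4991 -0.2132  0.1679] [-0.22 -1.15 -0.52]
[306 182  34  32 847] [ 0.5008 -0.2133  0.064 ] tool shift [-0.009  0.002  0.52 ]
[135 220  31  28 641] [ 0.4935 -0.3705  0.064 ] tool shift [-0.177 -0.767  0.52 ]
```

play_rows:
  commands:
    - [[1,-0.01,0,0.15,0],[1,-0.01,0,0.3,0],[1,-0.01,0,0.4,0],[1,-0.01,0,0.45,0],[1,-0.01,0,0.47,0],[1,-0.01,0,0.49,0],[1,-0.01,0,0.51,0],[1,-0.01,0,0.53,0],[1,-0.01,0,0.55,0],[1,-0.01,0,0.57,0],[1,-0.01,0,0.58,0]]

```text
clock: 8.7
tcp_pos: [0.5024, -0.2143, 0.0525]
orientation: [0.412, 3.113, -0.001]
contact_force: [-0.3, -2.0, 1.9]
grip_width: -0.0001
gripper_force: 1.4
```

play_rows:
  commands:
    - [[1,0,0,0.01,0],[1,0,0,0.015,0],[1,0,0,0.015,0],[1,0,0,0.015,0],[1,0,0,0.015,0],[1,0,0,0.015,0]]

```text
clock: 9.2
tcp_pos: [0.5022, -0.2139, 0.0496]
orientation: [0.412, 3.113, -0.001]
contact_force: [1.0, -2.8, 4.5]
grip_width: -0.0
gripper_force: 2.1
```

play_rows:
  commands:
    - [[1,0,0,0.006,0],[1,0,0,0.006,0],[1,0,0,0.006,0],[1,0,0,0.006,0],[1,0,0,0.006,0]]

```text
clock: 9.62
tcp_pos: [0.5021, -0.2139, 0.0483]
orientation: [0.412, 3.114, -0.0]
contact_force: [1.5, -2.6, 6.1]
grip_width: 0.0
gripper_force: 2.8
```

play_rows:
  commands:
    - [[1,0,0,-0.15,0],[1,0,0,-0.3,0],[1,0,0,-0.5,0],[1,0,0,-0.7,0],[1,0,0,-0.9,0],[1,0,0,-1,0],[1,0,0,-1,0],[1,0,0,-1,0]]

```text
clock: 10.28
tcp_pos: [0.5014, -0.2125, 0.2481]
orientation: [-0.41, -3.114, -0.003]
contact_force: [-0.5, -0.0, -0.4]
grip_width: -0.0001
gripper_force: 0.0
```

play_rows:
  commands:
    - [[1,0.25,0.95,-0.3,0],[1,0.25,0.95,-0.3,0],[1,0.25,0.95,-0.3,0],[1,0.25,0.95,-0.3,0],[1,0.25,0.95,-0.3,0],[1,0.25,0.95,-0.3,0],[1,0.25,0.95,-0.3,0]]

```text
clock: 10.87
tcp_pos: [0.5016, -0.014, 0.3063]
orientation: [-0.401, -3.112, 0.001]
contact_force: [-0.1, -0.8, -0.2]
grip_width: 0.0001
gripper_force: 0.0
```

play_rows:
  commands:
    - [[1,0.25,0.95,0,0],[1,0.25,0.95,0,0],[1,0.25,0.95,0,0],[1,0.25,0.95,0,0],[1,0.25,0.95,0,0],[1,0.25,0.95,0,0],[1,0.25,0.95,0,0]]

```text
clock: 11.45
tcp_pos: [0.5028, 0.1796, 0.3057]
orientation: [-0.407, -3.111, 0.005]
contact_force: [-0.6, -0.7, -0.3]
grip_width: -0.0001
gripper_force: 0.0
```

```bash
python3 -c "
from h import *
f=viewer.grab_frame('side')
c=cv2.resize(f['pixels'][200:340,250:410],None,fx=4,fy=4,interpolation=cv2.INTER_CUBIC); save({'pixels':c},'p2.png')"
```

```text
(no output)
```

View pics/p2.png

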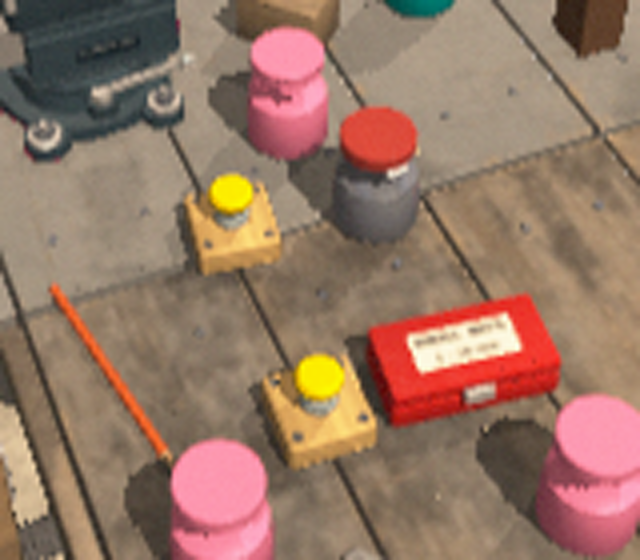

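Both caps now sit visibly lower: nails (232,193) and bits (320,377). The articles haven't moved. Tape next.

play_rows:
  commands:
    - [[1,0.39,0.95,0,0],[1,0.39,0.95,0,0],[1,0.39,0.95,0,0],[1,0.39,0.95,0,0],[1,0.39,0.95,0,0],[1,0.39,0.95,0.3,0],[1,0.39,0.95,0.6,0],[1,0.39,0.95,0.65,0],[1,0.39,0.95,0.65,0],[1,0.39,0.95,0.65,0],[1,0.39,0.95,0.65,0]]

```text
clock: 12.42
tcp_pos: [0.4795, 0.3819, 0.1796]
orientation: [0.416, 3.113, 0.001]
contact_force: [0.7, 0.2, 0.1]
grip_width: -0.0001
gripper_force: 0.0
```

```bash
python3 -c "
from h import *
near('w4.png')"
```

```text
[0.4795 0.3819 0.1796] [0.74 0.22 0.11]
[307 177  31  29 708] [0.4789 0.382  0.064 ] tool shift [ 0.004 -0.     0.578]
[116 217  29  26 601] [0.4681 0.2    0.064 ] tool shift [-0.183 -0.893  0.578]
```

View pics/w4.png

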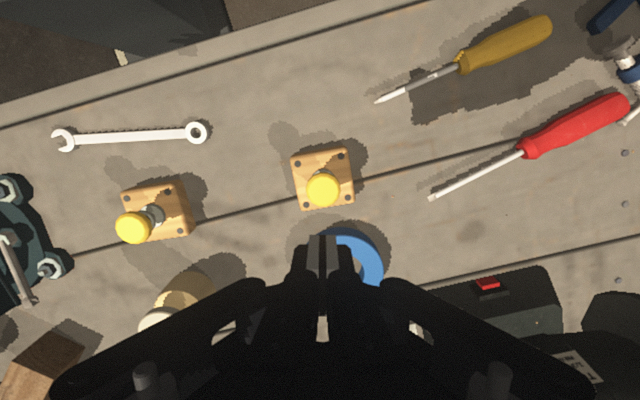

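The tool stands over the tape's cap (323,189), with the blue roll at (358,255). The brass cap is off to the left at (133,228).

play_rows:
  commands:
    - [[1,0,0,0.15,0],[1,0,0,0.3,0],[1,0,0,0.45,0],[1,0,0,0.51,0],[1,0,0,0.53,0],[1,0,0,0.55,0],[1,0,0,0.57,0],[1,0,0,0.59,0],[1,0,0,0.61,0],[1,0,0,0.63,0],[1,0,0,0.64,0],[1,0,0,0.645,0]]

```text
clock: 13.47
tcp_pos: [0.4788, 0.3838, 0.0496]
orientation: [0.411, 3.113, 0.003]
contact_force: [1.8, 1.1, 4.8]
grip_width: -0.0001
gripper_force: 2.1
```

play_rows:
  commands:
    - [[1,0,0,0.01,0],[1,0,0,0.01,0],[1,0,0,0.01,0],[1,0,0,0.01,0],[1,0,0,0.01,0],[1,0,0,0.01,0]]

```text
clock: 13.97
tcp_pos: [0.4788, 0.3838, 0.0479]
orientation: [0.412, 3.113, 0.003]
contact_force: [1.2, 1.9, 6.3]
grip_width: 0.0001
gripper_force: 3.0
```

play_rows:
  commands:
    - [[1,0,0,-0.15,0],[1,0,0,-0.3,0],[1,0,0,-0.5,0],[1,0,0,-0.7,0],[1,0,0,-0.8,0],[1,0,0,-0.8,0],[1,0,0,-0.8,0],[1,0,0,-0.8,0]]

```text
clock: 14.63
tcp_pos: [0.4767, 0.3823, 0.2057]
orientation: [-0.411, -3.113, 0.003]
contact_force: [-0.2, -0.4, -0.3]
grip_width: 0.0004
gripper_force: 0.0
```

```bash
python3 -c "
from h import *
near('w5.png')
f=viewer.grab_frame('side'); save({'pixels':cv2.resize(f['pixels'][110:350,180:430],None,fx=2.4,fy=2.4,interpolation=cv2.INTER_CUBIC)},'end.png')"
```

```text
[0.4767 0.3823 0.2057] [-0.19 -0.44 -0.3 ]
[309 172  28  26 561] [0.4764 0.3824 0.064 ] tool shift [0.001 0.002 0.709]
[134 210  27  25 510] [0.4683 0.1997 0.064 ] tool shift [-0.197 -0.891  0.71 ]
```

View pics/end.png

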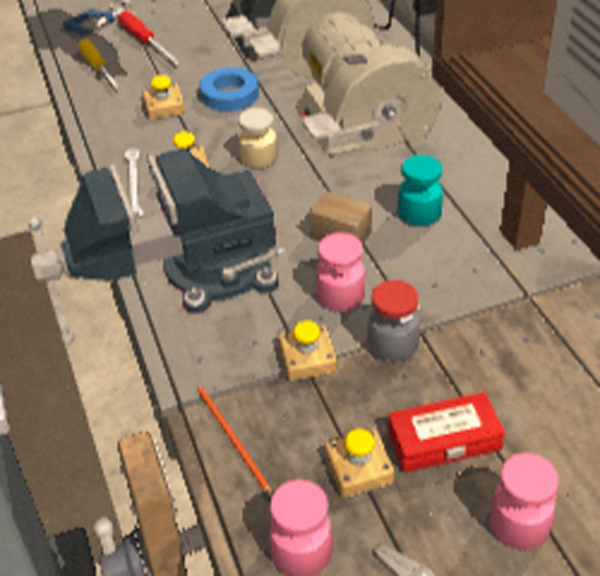

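The picture shows the tape (161,83), nails (307,333) and bits (359,441) pins down and the brass pin (184,140) up. Nothing has moved and the arm is clear, so I'm handing in.

```bash
python3 -c "
from h import *
print(r.hand_in())"
```

```text
the job is handed in; nothing more can be done
None
```

I pressed the bit case, nail jar and masking tape pins down to their collars in that order, left the brass pin up with nothing visibly moved, and handed the job in; no verdict came back.

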